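Load the steriliser test cartridge into the pop-out reader

TASK

Load the fresh, green-topped test cartridge into the reader: first move the blue-lidded jar out of the tray's way and stand it upright elsewhere on the counter, then press the blue release button so that the tray pops out. Lay the cartridge green side up in the tray and press it down until the orange catch clicks over its edge, then push the tray home until it latches and stays shut. Do not tip the jar over, and leave the brown-topped spent cartridge, the spray bottle, the steel bowl and the pouch box where they are.

Things in the scene. Friction and masses are not known exactly. Their poses are not given: they have to be found in the camera images.
- reader: White reader fixed to the counter, 220 (x) x 190 (y) x 70 (z) mm. Origin: centre of its underside. Its -x axis points out of its front (face at x = -110 mm), where the tray comes out; y to the side, z up. The tray's front panel is 84 mm wide about y = 0; its outer face lies at x = -124 mm shut, -209 mm out. Inside height above the tray's floor: 36 mm.
- release_top (a point): Centre of the top of the blue round release button, 28 mm across, on the reader's top, 80 mm above the counter (40 mm behind the front face, 62 mm to +y). It goes straight down 9 mm against a spring (2 N at first, 5 N at the bottom); the tray comes free after about 6 mm. It also dips by itself as the tray is pushed home.
- release (a joint): Travel of the release button in m: 0 up, 0.009 fully pressed.
- tray (a joint): Travel of the tray in m: 0 shut and latched, 0.085 fully out (along the reader's -x). A spring drives it out (5 N shut, 3 N out). To latch, push it 2 to 4 mm past 0 (hard stop at -0.004): about 10 N over the last 15 mm. Let go, it rests at 0; not latched, it springs out again.
- tray_front (a point): Centre of the outer face of the tray's white front panel, the face to push along the reader's +x; 26 mm above the counter. The panel is 84 wide, 40 high and 8 mm thick, its top edge 46 mm above the counter. Axes as the reader's.
- pocket (a point): Centre of the tray pocket's floor, 10 mm above the counter; moves with the tray; axes as the reader's. Takes the cartridge lengthwise along x, either way round: 63 (x) x 40 (y) mm. Flared side walls 10 mm high, flared rear wall 14 mm. At the front end (-x) are two 10 mm stops, the catch, and, 50 mm from the centre, the panel, 36 mm above the floor. Tray out: 41 mm ahead of the reader's face.
- catch_nose (a point): Tip of the orange sprung catch at the pocket's front end, 18 mm wide, its top 30 mm above the pocket's floor. Its nose slopes: a cartridge pressed straight down pushes it aside towards -x (3 to 8 N of press; if that end stays up, press nearer to it), and it snaps back over the cartridge's 12 mm high end flange once the cartridge is on the floor.
- catch (a joint): How far the catch is pushed aside, m: 0 at rest (also when clicked over the cartridge), at most 0.007.
- fresh_center (a point): Centre (half-way up) of the fresh cartridge, white with a GREEN top: 60 (x) x 36 (y) x 24 mm (z up), 60 g, flat on the counter. Its lower 12 mm is 60 mm long, its upper 12 mm only 44 mm, so an 8 mm flange shows at each end; all is 36 mm wide: grip across y. Fully down in the pocket, this point is 12 mm above the pocket's floor centre.
- spent_center (a point): Centre of the spent cartridge: the same shape, with a BROWN top. Leave alone.
- jar_center (a point): Centre (half-way up) of the white jar with a blue lid, upright cylinder 50 mm across, 95 mm high, 180 g, standing in front of the reader's tray. z up its axis.
- jar: The same jar; origin at the centre of its underside.
- spray: White spray bottle with a green label standing near the fresh cartridge, 52 mm across, 150 mm tall; origin at the centre of its underside. Leave alone.
- bowl: Steel bowl, 110 mm across, 42 mm high; origin at the centre of its underside. Leave alone.
- pouches: Paper box of pouches with a blue band, 75 (x) x 115 (y) x 55 (z) mm; origin at the centre of its underside. Leave alone.

How it is judged (in metres and radians):
On the way, in this order (a step that is already met when the one before it is completed fails the run):
1. the jar stands upright on the counter, clear of the tray's path, with the tray still shut ((y of jar_center in the frame of reader above 0.068 m or y of jar_center in the frame of reader below -0.068 m or x of jar_center in the frame of reader below -0.235 m) and height (world z) of jar_center between 0.042 and 0.053 m and angle between jar_center's own z axis and vertical below 0.1 rad and linear speed of jar below 0.02 m/s and contact force between jar and the fingers below 0.1 N and value of joint tray below 0.004 m), for 0.2 s.
2. the tray has popped out (value of joint tray above 0.075 m), for 0.2 s.
3. the fresh cartridge is fully down in the tray, held by the catch, with the tray out (z of fresh_center in the frame of pocket between 0.009 and 0.0138 m and x of fresh_center in the frame of pocket between -0.004 and 0.004 m and y of fresh_center in the frame of pocket between -0.004 and 0.004 m and angle between the x axis of fresh_center and the x axis of pocket, either way round below 0.12 rad and angle between fresh_center's own z axis and vertical below 0.06 rad and value of joint catch below 0.0015 m and value of joint tray above 0.05 m), for 0.2 s.
At the end, for the whole second after the job is handed in: tray latched shut (under 4 mm, at rest); fresh cartridge fully down in it (floor within 2 mm, 4 mm sideways, 0.12 rad), catch back over it (1.5 mm); jar upright and still on the counter, over 68 mm aside of the tray's centre line or over 235 mm ahead of the reader's centre (value of joint tray below 0.004 m and velocity of joint tray between -0.01 and 0.01 m/s and z of fresh_center in the frame of pocket between 0.009 and 0.0138 m and x of fresh_center in the frame of pocket between -0.004 and 0.004 m and y of fresh_center in the frame of pocket between -0.004 and 0.004 m and angle between the x axis of fresh_center and the x axis of pocket, either way round below 0.12 rad and angle between fresh_center's own z axis and vertical below 0.06 rad and value of joint catch below 0.0015 m and (y of jar_center in the frame of reader above 0.068 m or y of jar_center in the frame of reader below -0.068 m or x of jar_center in the frame of reader below -0.235 m) and height (world z) of jar_center between 0.042 and 0.053 m and angle between jar_center's own z axis and vertical below 0.1 rad and linear speed of jar below 0.02 m/s); the robot touches nothing.
It fails at once if the jar is tipped over (angle between jar_center's own z axis and vertical above 0.6 rad).
It fails at once if the spent cartridge is disturbed (moved more than 25 mm) (distance of spent_center from where it was at the start of the episode above 0.025 m).
It fails at once if the spray bottle is disturbed (moved more than 25 mm) (distance of spray from where it was at the start of the episode above 0.025 m).
It fails at once if the bowl is disturbed (moved more than 25 mm) (distance of bowl from where it was at the start of the episode above 0.025 m).
It fails at once if the pouch box is disturbed (moved more than 25 mm) (distance of pouches from where it was at the start of the episode above 0.025 m).
It also fails if it takes over 72 s, if anything falls off the work surface, if the arm or the gripper's body presses on something with over 40 N, if the wrist force passes 120 N, or if a joint passes its speed limit or range.

ROBOT

A 6-joint arm with a two-finger parallel gripper is mounted at the origin on the work surface. World frame = base frame: x ahead of the robot, y to its left, z up, the work surface at z = 0. Lengths are in mm, angles in rad, forces in N, time in s.
With the tool pointing down it reaches from about 300 to 850 mm from the base axis. Payload 4.2 kg.
Tool frame: the origin (TCP) lies at the very end of the fingers, on their centre line; the grasp point (between the pads) lies 19 mm behind it (ctrl.tcp_to_grasp is the distance from the TCP to the grasp point, in mm); z points along the fingers, x is the direction in which the jaws open and shut, and the axes are right-handed (so a half turn about z gives the same grasp; the last joint's range is limited). The gripper opens to 91 mm and grips with 3 to 60 N. Pads are 32 mm wide; open, the fingers measure 118 mm over their backs; the gripper's body (76 mm by 178 mm) begins 60 mm behind the grasp point.
Start: joints at [-1.211, 0.32, 1.565, -0, 1.257, -0.02], TCP at [213.177, -534.04, 213.976] pointing down, gripper open.
Joint ranges: [-3.11, 3.11], [-0.84, 2.01], [0.21, 2.61], [-1.34, 4.49], [0.05, 2.63], [-2.56, 2.56]. Speed limits (rad/s): [2.57, 2.57, 3.14, 3.14, 3.14, 3.14].

INTERFACE

Orientations are given as a unit quaternion [w, x, y, z].
In Python, from rig import ctrl gives the robot as it stands.
- The arm moves only by the tool jog_arm, never from a script. Its argument "plan" is a list of rows, each a list of 5 numbers: the shift along the tool's x, y, z in m, then the turn about the tool's z in degrees, then the finger opening in m, from 0 to 0.0912. A call has 1 to 12 rows; each row shifts and turns the pose as measured when the row begins, along the tool's axes as they then stand; what a row does not reach is not made up. A row lasts 1/8 s, in which the tool goes at most 62.5 mm and 10.7 degrees, less where a joint would pass 70% of its speed; a pose out of reach is approached as far as the arm can. A call with a gripper value outside its range is refused whole. The fingers move at their own pace and stop on an object; "newtons" is the grip in N (left out, the last holds). Time passes only in rows, so rows that do not move let the fingers close. It gives the time, the measured TCP pose, the force and the opening at its end, in the units of the state.
- ctrl.observe(): the state, without advancing time (a new reading comes with each control period).
- ctrl.grab_frame(name): name is "scene" or "top"; returns the picture (384x512x3 uint8, red, green, blue); there is no depth.
- ctrl.camera_model(name): a dict with "mtx" (3x3 intrinsics, pixels), "rvec" (rotation vector, rad) and "tvec" (3), from world to camera coordinates, as OpenCV has them. Camera axes: x right, y down, z forward; pixel columns grow to the right and rows downward; lengths in mm; the calibration is good to about 2 mm. A picture is of the moment at which its call begins. camera_model takes no time and is no camera call.
- ctrl.hand_in(): hands the job in, once; it reports no verdict.
The state is a dict: "time_s": time; "joint_pos": joint angles; "qd": joint speeds; "joint_torque": joint torques, N m; "tcp_pos": TCP position; "eef_rot": TCP orientation; "ft_force": force on the tool from outside, world axes, zero at the start; "wrist_torque": the same for the moment, N m; "grip_width": finger opening in mm.
Only numpy, scipy, OpenCV 4.12 (cv2) and the standard library are available. Lean on these libraries where they do the work, as an engineer would, in place of code of your own. Each camera call takes 0.05 s, during which the arm holds its last target. There are 200 camera calls.

## Working session

There is one attempt and no reset: what is moved stays moved. The work goes in short steps, Python scripts to look and compute and a tool call to move; the robot and the scene stay as the last step left them, time stands still between calls to the robot, and variables do not carry over. Pictures are saved under pics/ and viewed, about 8 in all and at most 12, crops included, and the job is handed in when it is done.

Besides the shell and the picture viewer there is one more tool, called as name([rows], argument=value, ...), one row to a line, values as JSON. jog_arm: Moves the arm, as the interface text tells. Its arguments: {"type":"object","properties":{"plan":{"type":"array","items":{"type":"array","items":{"type":"number"}}},"newtons":{"type":"number"}},"required":["plan"]}

```bash
mkdir -p pics && ls && python3 - <<'E'
from rig import ctrl
import cv2
print(ctrl.observe())
for n in ("scene","top"):
    cv2.imwrite(f"pics/{n}0.png",cv2.resize(ctrl.grab_frame(n)[:,:,::-1],None,fx=1.5,fy=1.5))
    print(n,ctrl.camera_model(n))
E
```

```text
pics
{'time_s': 0.0, 'joint_pos': array([-1.21100734e+00,  3.20297927e-01,  1.56563805e+00,  3.08812316e-06,
        1.25738872e+00, -1.99782770e-02]), 'qd': array([ 6.32121177e-04, -1.92039608e-05,  9.61849490e-05,  9.65927786e-04,
       -9.55234075e-04, -3.16459277e-04]), 'joint_torque': array([-2.33221239e-03, -4.12462413e+01, -2.31971616e+01,  7.26694940e-02,
        4.57408628e-02, -1.34859092e-04]), 'tcp_pos': array([ 212.99739359, -533.572392  ,  213.132722  ]), 'eef_rot': array([-5.01206889e-04,  8.27859411e-01, -5.60934974e-01, -7.06250525e-04]), 'ft_force': array([-0.41933217, -0.3798553 ,  0.80183068]), 'wrist_torque': array([ 0.06642886, -0.04791937,  0.06280895]), 'grip_width': 91.20238604921116}
scene {'mtx': array([[472.7065229 ,   0.        , 252.95281507],
       [  0.        , 472.7065229 , 189.3278796 ],
       [  0.        ,   0.        ,   1.        ]]), 'rvec': array([ 2.43631426,  0.95275145, -0.28094784]), 'tvec': array([-397.37262251, -251.80951546, 1612.0898765 ])}
top {'mtx': array([[423.45227651,   0.        , 257.08148644],
       [  0.        , 423.45227651, 191.82345305],
       [  0.        ,   0.        ,   1.        ]]), 'rvec': array([ 2.18121075, -2.13701451,  0.14034777]), 'tvec': array([  18.60144641,  562.80383611, 1083.67669338])}
```

View pics/scene0.png

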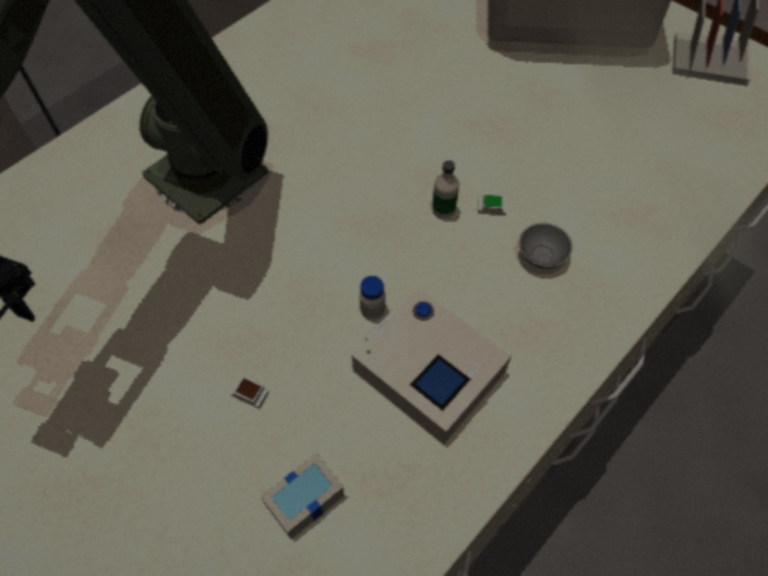

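View pics/top0.png

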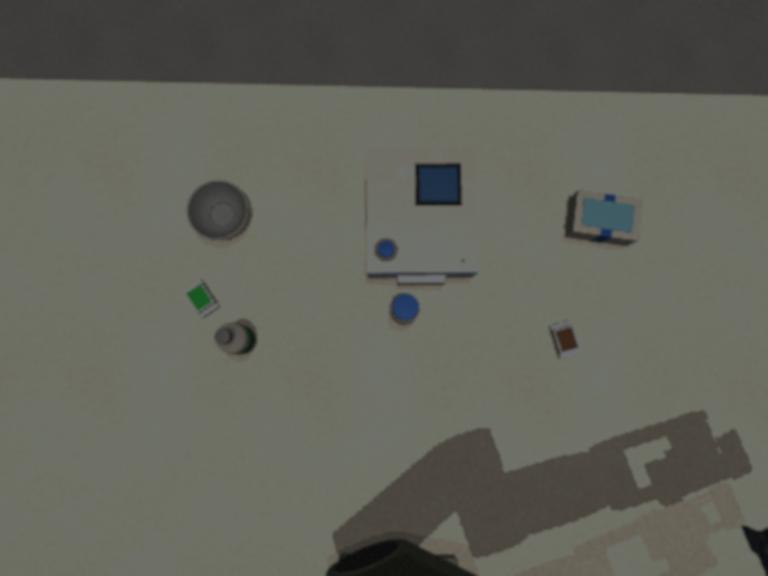

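The scene view shows the jar (372,295 at 1.5x) in front of the reader, with the fresh green cartridge (492,202) beside the spray bottle. The top view shows jar lid (404,308), button (386,249), green top (202,298), screen (438,184) and tray panel (421,279).

```bash
cat > h.py <<'E'
import cv2, numpy as np
from rig import ctrl
def grab(n): return ctrl.grab_frame(n)
def cam(n):
    c=ctrl.camera_model(n); return c["mtx"],cv2.Rodrigues(c["rvec"])[0],c["tvec"]
def onplane(n,uv,z):
    K,R,t=cam(n); uv=np.atleast_2d(uv).astype(float)
    d=(np.linalg.inv(K)@np.c_[uv,np.ones(len(uv))].T).T@R
    o=-R.T@t; return o+d*((z-o[2])/d[:,2])[:,None]
def proj(n,P):
    c=ctrl.camera_model(n); return cv2.projectPoints(np.atleast_2d(P).astype(float),c["rvec"],c["tvec"],c["mtx"],None)[0][:,0]
def blobs(img,lo,hi,amin=25):
    m=cv2.inRange(cv2.cvtColor(img,cv2.COLOR_RGB2HSV),lo,hi)
    cs=cv2.findContours(m,cv2.RETR_EXTERNAL,cv2.CHAIN_APPROX_NONE)[0]
    return [c[:,0] for c in cs if cv2.contourArea(c)>=amin]
def rect(n,c,z):
    "rectangle of a contour cast onto height z: centre, sizes (+1 px), long-axis yaw deg"
    p=onplane(n,c,z)[:,:2].astype(np.float32)
    (cx,cy),(a,b),_=r=cv2.minAreaRect(p); q=cv2.boxPoints(r); e=q[1]-q[0]; f=q[2]-q[1]
    L=e if np.hypot(*e)>np.hypot(*f) else f
    return np.round([cx,cy,max(a,b),min(a,b),np.degrees(np.arctan2(L[1],L[0]))%180],1)
COL=dict(blue=((105,120,40),(125,255,255)),green=((50,120,40),(75,255,255)),brown=((0,100,20),(15,255,120)))
E
python3 - <<'E'
from h import *
for n in ("top","scene"):
    im=grab(n)
    for k,(lo,hi) in COL.items():
        for c in blobs(im,lo,hi):
            print(n,k,c.mean(0).round(1),cv2.contourArea(c),[(z,rect(n,c,z).tolist()) for z in (24,70,80,95)])
im=grab("top")
cv2.imwrite("pics/crop1.png",cv2.resize(im[90:250,110:400,::-1],None,fx=2.7,fy=2.7,interpolation=cv2.INTER_CUBIC)*1)
E
```

```text
top blue [269.9 204.4] 195.0 [(24, [531.8, -4.9, 42.7, 42.6, 1.1]), (70, [527.4, -3.3, 41.0, 40.8, 1.1]), (80, [526.4, -3.0, 40.6, 40.4, 1.1]), (95, [524.9, -2.5, 40.0, 39.9, 1.1])]
top blue [256.9 165.5] 65.0 [(24, [635.0, 33.1, 24.6, 24.2, 1.1]), (70, [626.3, 33.1, 23.6, 23.2, 1.1]), (80, [624.4, 33.1, 23.4, 23.0, 1.1]), (95, [621.6, 33.1, 23.0, 22.7, 1.1])]
top blue [403.4 155.6] 27.0 [(24, [669.7, -362.3, 16.9, 16.2, 178.6]), (70, [659.6, -346.0, 16.2, 15.6, 178.6]), (80, [657.4, -342.5, 16.1, 15.4, 178.6]), (95, [654.1, -337.2, 15.8, 15.2, 178.6])]
top blue [292.  121.9] 546.5 [(24, [756.2, -61.1, 70.9, 64.5, 91.2]), (70, [742.5, -57.1, 68.0, 61.9, 91.2]), (80, [739.6, -56.3, 67.3, 61.3, 91.2]), (95, [735.1, -55.0, 66.4, 60.4, 91.2])]
top green [132.3 197.8] 103.5 [(24, [540.6, 361.1, 32.4, 25.4, 36.0]), (70, [535.7, 347.7, 31.1, 24.4, 36.0]), (80, [534.7, 344.8, 30.8, 24.2, 36.0]), (95, [533.1, 340.4, 30.4, 23.8, 36.0])]
top brown [377.5 225.9] 88.0 [(24, [479.7, -290.2, 31.3, 22.9, 17.7]), (70, [477.4, -276.9, 30.0, 21.9, 17.7]), (80, [476.9, -274.0, 29.8, 21.7, 17.7]), (95, [
[... 1091 characters left out ...]
.1, 25.5, 15.8]), (80, [503.6, -298.6, 32.8, 25.3, 15.8]), (95, [510.3, -301.3, 32.4, 25.0, 15.8])]
scene brown [506.   23.4] 80.0 [(24, [707.1, 1242.6, 64.3, 40.3, 116.9]), (70, [719.0, 1176.5, 61.8, 38.8, 116.9]), (80, [721.6, 1162.1, 61.3, 38.4, 116.9]), (95, [725.5, 1140.6, 60.5, 37.9, 116.9])]
scene brown [475.4  19.2] 205.0 [(24, [624.0, 1182.5, 263.1, 57.0, 120.4]), (70, [639.1, 1118.6, 253.1, 54.8, 120.4]), (80, [642.3, 1104.7, 250.9, 54.3, 120.4]), (95, [647.2, 1083.9, 247.7, 53.6, 120.4])]
scene brown [459.2   2. ] 54.0 [(24, [517.6, 1226.5, 63.3, 42.9, 42.2]), (70, [536.6, 1161.0, 60.9, 41.3, 42.2]), (80, [540.8, 1146.8, 60.4, 41.0, 42.2]), (95, [547.0, 1125.4, 59.6, 40.4, 42.2])]
```

View pics/crop1.png

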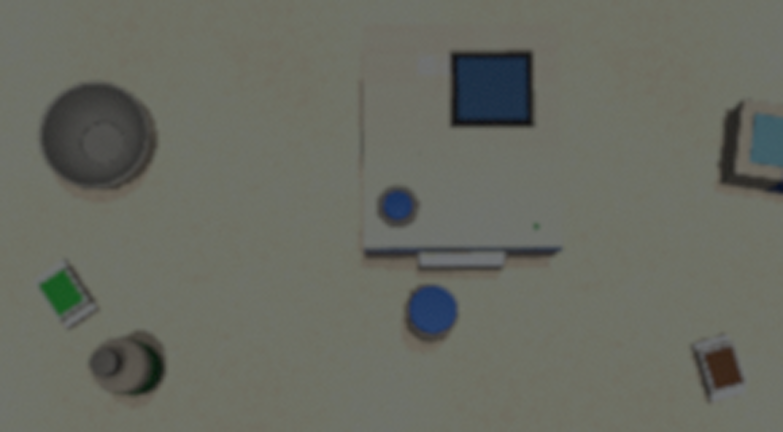

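The crop shows the fresh cartridge's flanges at its upper-left and lower-right ends, with its long axis towards the spray bottle. The reader's front edge looks close to the image rows. I'll measure the reader's yaw precisely, along with the spray base and the cartridge.

```bash
python3 - <<'E'
from h import *
im=grab("top"); g=cv2.cvtColor(im,cv2.COLOR_RGB2GRAY).astype(float)
def edge(cols,r0,r1):
    out=[]
    for c in cols:
        d=-np.diff(g[r0:r1,c]); d[d<0]=0; i=d.argmax(); s=slice(max(i-1,0),i+2)
        out.append((c,r0+.5+np.average(np.arange(len(d))[s],weights=d[s]+1e-9)))
    return np.array(out)
e=edge(range(252,310),176,186); P=onplane("top",e,70)
print("reader front",P[[0,-1]].round(1), np.degrees(np.polyfit(P[:,1],P[:,0],1)[0]*-1))
e=edge(range(268,294),184,193); P=onplane("top",e,46)
print("panel front",P.mean(0).round(1), np.degrees(np.polyfit(P[:,1],P[:,0],1)[0]*-1)); print(e[:,1].round(1))
# full cartridge outline (bright white or green) near it
hsv=cv2.cvtColor(im,cv2.COLOR_RGB2HSV)
x0,y0=118,180
print(g[y0:y0+36,x0:x0+32].astype(int)[::2,::1])
for p in ((-25,0),):
    pass
print("spray base cand",onplane("top",[[163,224],[166,225]],0).round(), "neck top",onplane("top",[[149,224]],150).round())
s=grab("scene");
print("spray scene base",onplane("scene",[[445/1.5,207/1.5]],8).round(),"top",onplane("scene",[[448/1.5,165/1.5]],150).round())
E
```

```text
reader front [[ 584.    43.8   70. ]
 [ 587.8 -102.6   70. ]] 1.4295839395987642
panel front [572.9 -31.   46. ] 1.347721765411553
[187.8 187.8 187.8 187.8 187.8 187.8 187.8 187.8 187.8 187.8 187.8 187.7
 187.8 187.8 187.7 187.8 187.7 187.7 187.7 187.7 187.8 187.8 187.8 187.8
 187.7 187.7]
[[109 110 109 110 110 109 110 110 111 110 110 111 111 110 110 111 110 111
  110 110 110 111 110 110 110 110 110 111 110 110 110 111]
 [109 109 109 109 110 109 109 110 110 111 110 111 111 110 110 111 110 111
  111 110 110 109 110 110 111 110 111 110 110 110 110 109]
 [110 109 111 111 110 109 109 110 110 111 110 111 110 111 110 110 108 111
  110 110 111 111 110 110 110 109 111 111 111 111 110 111]
 [111 111 111 111 111 111 110 110 110 110 108 109 111 110 110 103  94  98
  108 110 110 111 111 110 110 111 110 110 111 110 111 112]
 [110 109 110 110 110 109 112 111 110 110 110 112 111 112 109 105  92  78
   85  99 109 110 111 109 111 110 111 110 111 110 110 110]
 [110 110 110 110 110 108 110 112 111 112 112 110 104  93  82  75  80  83
   71  74  94 106 111 110 111 110 111 111 111 110 109 110]
 [110 110 1
[... 1025 characters left out ...]
85  92 101 106 109 110 111]
 [111 110 110 111 110 108 110 111 111 110 110 111 110 106  93  82  91 103
  109 106 100  88  80  88  99 107 108 110 109 111 111 110]
 [111 111 110 111 110 111 111 111 111 110 110 110 111 109 107 105 106 100
   88  81  88 101 106 110 110 111 109 110 110 110 110 111]
 [111 110 110 111 109 110 111 111 109 109 110 111 109 110 110 109 106 101
  103 107 109 110 110 111 111 111 110 109 110 110 110 108]
 [111 110 110 110 110 110 111 110 111 111 111 111 110 110 109 110 111 111
  111 111 108 109 110 110 110 110 110 110 109 111 110 109]]
spray base cand [[474. 282.   0.]
 [471. 274.   0.]] neck top [[467. 282. 150.]]
spray scene base [[468. 290.   8.]] top [[468. 284. 150.]]
```

Two independent references agree: reader centre is about (696.7, -28) with yaw 1.4°, jar (524.6, -2.5), and fresh cartridge (540, 361.7) with yaw about 34.5°. Next is a helper that converts target poses into rows.

```bash
cat > go.py <<'E'
import sys, numpy as np
from rig import ctrl
from scipy.spatial.transform import Rotation as Ro
def main(x,y,z,yaw,n,w):
    s=ctrl.observe(); q=s["eef_rot"]; R=Ro.from_quat([q[1],q[2],q[3],q[0]]).as_matrix(); p=s["tcp_pos"]
    y0=np.degrees(np.arctan2(R[1,0],R[0,0])); print("t",s["time_s"].__round__(2),"tcp",p.round(1),"yaw",y0.round(2),"F",s["ft_force"].round(1),"w",round(s["grip_width"],1),"tilt",np.degrees(np.arccos(-R[2,2])).round(2))
    if x is None: return
    d=np.array([x,y,z])-p; t=-(yaw-y0); n=int(n); rows=[]
    for i in range(n):
        v=Ro.from_euler("z",t*i/n,degrees=True).as_matrix().T@(R.T@(d/n))/1000
        rows.append([round(a,4) for a in v]+[round(t/n,2),w])
    print(str(rows).replace(" ",""))
a=[float(v) for v in sys.argv[1:]]
main(*(a if a else [None]*6))
E
python3 go.py 524.6 -2.5 160 -88.6 12 0.0912
```

```text
t 0.35 tcp [ 213.1 -533.9  213.8] yaw -68.24 F [ 0.7 -0.   0.1] w 91.3 tilt 0.02
[[np.float64(-0.0315),np.float64(-0.0405),np.float64(0.0045),np.float64(1.7),0.0912],[np.float64(-0.0327),np.float64(-0.0396),np.float64(0.0045),np.float64(1.7),0.0912],[np.float64(-0.0338),np.float64(-0.0386),np.float64(0.0045),np.float64(1.7),0.0912],[np.float64(-0.035),np.float64(-0.0376),np.float64(0.0045),np.float64(1.7),0.0912],[np.float64(-0.0361),np.float64(-0.0365),np.float64(0.0045),np.float64(1.7),0.0912],[np.float64(-0.0371),np.float64(-0.0354),np.float64(0.0045),np.float64(1.7),0.0912],[np.float64(-0.0382),np.float64(-0.0343),np.float64(0.0045),np.float64(1.7),0.0912],[np.float64(-0.0392),np.float64(-0.0332),np.float64(0.0045),np.float64(1.7),0.0912],[np.float64(-0.0401),np.float64(-0.032),np.float64(0.0045),np.float64(1.7),0.0912],[np.float64(-0.0411),np.float64(-0.0308),np.float64(0.0045),np.float64(1.7),0.0912],[np.float64(-0.042),np.float64(-0.0296),np.float64(0.0045),np.float64(1.7),0.0912],[np.float64(-0.0428),np.float64(-0.0283),np.float64(0.0045),np.float64(1.7),0.0912]]
```

jog_arm([
  [-0.0315,-0.0405,0.0045,1.7,0.0912],
  [-0.0327,-0.0396,0.0045,1.7,0.0912],
  [-0.0338,-0.0386,0.0045,1.7,0.0912],
  [-0.035,-0.0376,0.0045,1.7,0.0912],
  [-0.0361,-0.0365,0.0045,1.7,0.0912],
  [-0.0371,-0.0354,0.0045,1.7,0.0912],
  [-0.0382,-0.0343,0.0045,1.7,0.0912],
  [-0.0392,-0.0332,0.0045,1.7,0.0912],
  [-0.0401,-0.032,0.0045,1.7,0.0912],
  [-0.0411,-0.0308,0.0045,1.7,0.0912],
  [-0.042,-0.0296,0.0045,1.7,0.0912],
  [-0.0428,-0.0283,0.0045,1.7,0.0912],
])

```text
time_s: 1.85
tcp_pos: [538.7, 7.2, 159.3]
eef_rot: [-0.001, 0.709, -0.705, 0.004]
ft_force: [0.4, -0.6, -0.0]
grip_width: 91.6
```

```bash
sed -i 's/round(a,4) for/round(float(a),4) for/; s/round(t\/n,2)/round(float(t\/n),2)/' go.py && python3 go.py 524.6 -2.5 120 -88.6 3 0.0912; python3 - <<'E'
from h import *
cv2.imwrite("pics/scene1.png",grab("scene")[60:330,100:460,::-1].repeat(2,0).repeat(2,1))
E
```

```text
t 1.85 tcp [538.7   7.2 159.3] yaw -89.74 F [ 0.4 -0.6 -0. ] w 91.6 tilt 0.5
[[0.0032,0.0048,0.0131,-0.38,0.0912],[0.0031,0.0048,0.0131,-0.38,0.0912],[0.0031,0.0049,0.0131,-0.38,0.0912]]
```

View pics/scene1.png

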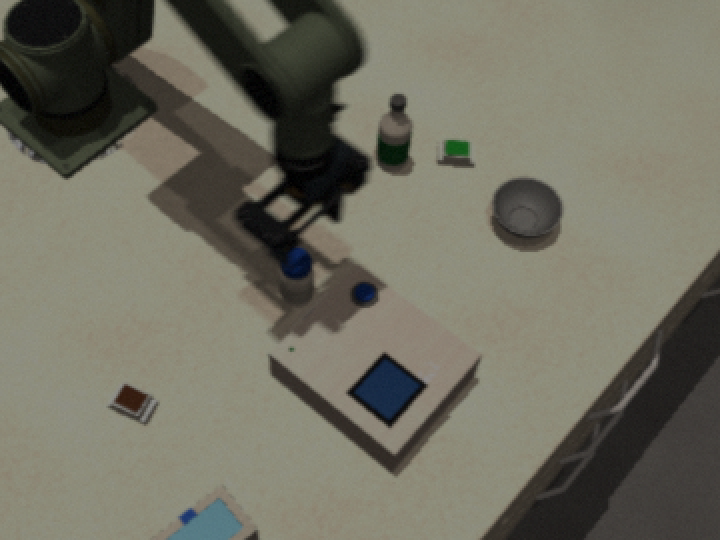

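The view shows the gripper above the jar, and its wide dimension lies along the jaws (y), so the spray bottle will be clear of the pick. The last move overshot slightly, so I'll correct that and descend.

jog_arm([
  [0.0048,0.007,0.013,-0.6,0.0912],
  [0.0048,0.007,0.013,-0.5,0.0912],
  [0,0,0,0,0.0912],
])

```text
time_s: 2.28
tcp_pos: [528.4, 3.8, 131.1]
eef_rot: [-0.003, 0.718, -0.696, 0.004]
ft_force: [-0.6, -0.4, -0.1]
grip_width: 91.0
```

```bash
python3 go.py 524.6 -2.5 40 -88.6 5 0.0912
```

```text
t 2.27 tcp [528.4   3.8 131.1] yaw -88.28 F [-0.6 -0.4 -0.1] w 91.0 tilt 0.57
[[0.0012,0.001,0.0182,0.06,0.0912],[0.0012,0.001,0.0182,0.06,0.0912],[0.0012,0.001,0.0182,0.06,0.0912],[0.0012,0.001,0.0182,0.06,0.0912],[0.0012,0.001,0.0182,0.06,0.0912]]
```

jog_arm([
  [0.006,0.004,0.005,0,0.0912],
  [0,0,0.022,0,0.0912],
  [0,0,0.025,0,0.0912],
  [0,0,0.025,0,0.0912],
  [0,0,0.012,0,0.0912],
  [0,0,0,0,0.0912],
])

```text
time_s: 3.02
tcp_pos: [527.0, -6.8, 42.3]
eef_rot: [-0.005, 0.716, -0.698, 0.006]
ft_force: [-0.9, -0.6, 0.2]
grip_width: 91.4
```

```bash
python3 go.py 524.6 -2.5 40 -88.6 1 0.0912
```

```text
t 3.02 tcp [527.   -6.8  42.3] yaw -88.56 F [-0.9 -0.6  0.2] w 91.4 tilt 0.97
[[-0.0044,0.0023,0.0022,0.04,0.0912]]
```

```bash
sed -i 's/"tilt",/"zax(mrad)",(R[:2,2]*1000).round(1),"tilt",/' go.py
```

jog_arm([
  [-0.0044,0.0023,0.002,0,0.0912],
  [0,0,0,0,0.045],
  [0,0,0,0,0.045],
  [0,0,0,0,0.04],
  [0,0,0,0,0.04],
  [0,0,0,0,0.04],
], newtons=25)

```text
time_s: 3.78
tcp_pos: [526.5, -2.3, 43.0]
eef_rot: [-0.007, 0.716, -0.698, 0.009]
ft_force: [-0.4, -0.6, -0.6]
grip_width: 49.5
```

```bash
python3 go.py 524.6 -2.5 60 -88.6 2 0.04
```

```text
t 3.77 tcp [526.5  -2.3  43. ] yaw -88.55 F [-0.4 -0.6 -0.6] w 49.5 zax(mrad) [22.8 -1.5] tilt 1.31
[[0.0001,0.0008,-0.0085,0.02,0.04],[0.0001,0.0008,-0.0085,0.02,0.04]]
```

jog_arm([
  [0,0,-0.025,0,0.04],
  [0.04,0.027,0,0,0.04],
  [0.045,0.028,0,0,0.04],
  [0.045,0.028,0,0,0.04],
  [0.03,0.02,0,0,0.04],
  [0,0,0,0,0.04],
])

```text
time_s: 4.53
tcp_pos: [424.1, -168.6, 65.0]
eef_rot: [-0.007, 0.717, -0.697, 0.008]
ft_force: [-0.7, -0.2, -2.0]
grip_width: 49.2
```

```bash
python3 go.py 420 -170 43 -88.6 1 0.04
```

```text
t 4.53 tcp [ 424.1 -168.6   65. ] yaw -88.42 F [-0.7 -0.2 -2. ] w 49.2 zax(mrad) [20.8 -1.1] tilt 1.19
[[0.0013,0.0045,0.022,0.18,0.04]]
```

jog_arm([
  [0,0.002,0.014,0,0.04],
  [0,0,0.007,0,0.04],
  [0,0,0,0,0.04],
])

```text
time_s: 4.9
tcp_pos: [423.4, -167.7, 43.4]
eef_rot: [-0.007, 0.717, -0.697, 0.008]
ft_force: [-0.1, 0.5, -2.4]
grip_width: 49.1
```

```bash
python3 go.py 420 -170 43 -88.6 1 0.04
```

```text
t 4.9 tcp [ 423.4 -167.7   43.4] yaw -88.43 F [-0.1  0.5 -2.4] w 49.1 zax(mrad) [21.4 -0.5] tilt 1.23
[[0.0022,0.0035,0.0003,0.17,0.04]]
```

jog_arm([
  [0,0,0.001,0,0.04],
  [0,0,0,0,0.06],
  [0,0,0,0,0.0912],
  [0,0,0,0,0.0912],
])

```text
time_s: 5.4
tcp_pos: [425.8, -167.6, 44.1]
eef_rot: [-0.008, 0.717, -0.697, 0.01]
ft_force: [-0.3, 0.3, 0.7]
grip_width: 76.0
```

```bash
python3 go.py 420 -170 170 -88.6 3 0.0912
```

```text
t 5.4 tcp [ 425.8 -167.6   44.1] yaw -88.32 F [-0.3  0.3  0.7] w 76.0 zax(mrad) [25.4 -2.1] tilt 1.46
[[0.0009,0.0009,-0.042,0.09,0.0912],[0.0009,0.0009,-0.042,0.09,0.0912],[0.0009,0.0009,-0.042,0.09,0.0912]]
```

jog_arm([
  [0,0,-0.05,0,0.0912],
  [0,0,-0.05,0,0.05],
  [-0.025,-0.025,-0.01,0,0],
  [-0.045,-0.045,0,0,0],
  [-0.045,-0.045,0,0,0],
  [-0.045,-0.045,0.01,0,0],
  [-0.03,-0.03,0.01,0,0],
  [0,0,0,0,0],
])

```text
time_s: 6.4
tcp_pos: [610.7, 29.1, 143.2]
eef_rot: [-0.01, 0.716, -0.698, 0.012]
ft_force: [-0.9, -0.1, -0.6]
grip_width: 22.3
```

```bash
python3 go.py 625 32.2 95 -88.6 2 0; python3 - <<'E'
from h import *
for n in ("top","scene"):
    for c in blobs(grab(n),*COL["blue"]): print(n,c.mean(0).round(1),rect(n,c,95))
E
```

```text
t 6.4 tcp [610.7  29.1 143.2] yaw -88.5 F [-0.9 -0.1 -0.6] w 22.3 zax(mrad) [30.8 -2.5] tilt 1.77
[[-0.0015,-0.0065,0.0243,0.05,0.0],[-0.0015,-0.0065,0.0243,0.05,0.0]]
top [335.7 246.9] [ 422.  -166.7   39.5   39.3   90. ]
top [402.2 156.4] [ 652.3 -335.7   26.2   15.9  146.3]
top [301.  121.6] [735.7 -78.2  60.8  18.5   3.3]
scene [209.  337.8] [ 739.  -365.7   16.3   15.4   88.6]
scene [293.1 254. ] [746.7 -65.1  65.4  59.2  91.4]
scene [283.  206.4] [633.8  24.9  22.6  16.7 131.1]
scene [180.3 206.7] [ 424.  -167.8   42.6   41.5   42.6]
```

The jar stands at (423, -167), with its lid height agreeing in both views. Next is the button press.

jog_arm([
  [-0.003,-0.013,0.025,0,0],
  [0,0,0.025,0,0],
  [0,0,0,0,0],
])

```text
time_s: 6.88
tcp_pos: [621.9, 26.5, 95.5]
eef_rot: [-0.01, 0.714, -0.7, 0.013]
ft_force: [0.1, -0.6, 0.1]
grip_width: 0.4
```

```bash
python3 go.py 625 32.2 72 -88.6 2 0
```

```text
t 6.88 tcp [621.9  26.5  95.5] yaw -88.85 F [ 0.1 -0.6  0.1] w 0.4 zax(mrad) [31.5 -4.2] tilt 1.82
[[-0.0029,-0.0012,0.0118,-0.13,0.0],[-0.0029,-0.0012,0.0118,-0.13,0.0]]
```

jog_arm([
  [-0.006,-0.0025,0.01,0,0],
  [0,0,0.008,0,0],
  [0,0,0.0055,0,0],
  [0,0,0.001,0,0],
])

```text
time_s: 7.38
tcp_pos: [625.7, 32.0, 74.0]
eef_rot: [-0.011, 0.713, -0.701, 0.014]
ft_force: [-1.8, 0.5, 3.7]
grip_width: 0.6
```

```bash
python3 go.py 625 32.2 150 -88.6 2 0; python3 - <<'E'
from h import *
cv2.imwrite("pics/scene2.png",grab("scene")[60:330,100:460,::-1].repeat(2,0).repeat(2,1))
E
```

```text
t 7.38 tcp [625.7  32.   74. ] yaw -88.97 F [-1.8  0.5  3.7] w 0.6 zax(mrad) [36.1 -3.5] tilt 2.08
[[0.0001,-0.001,-0.038,-0.18,0.0],[0.0001,-0.001,-0.038,-0.18,0.0]]
```

View pics/scene2.png

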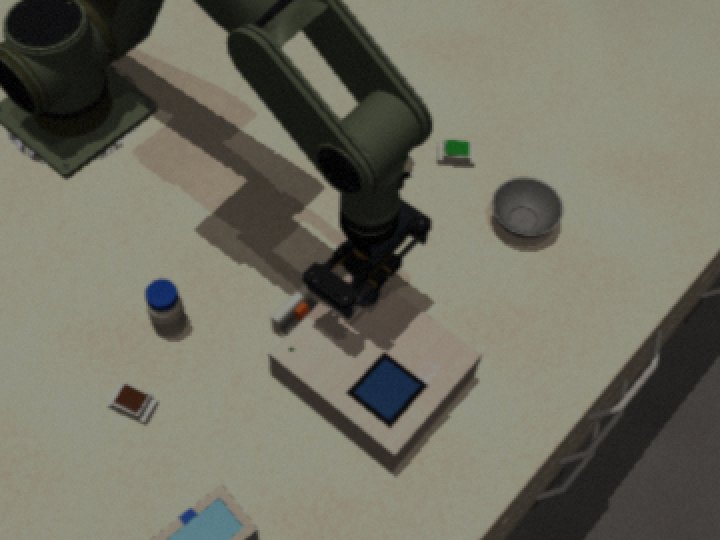

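The tray is out: the panel is at (290,312) and the orange catch at (303,309). Now to the fresh cartridge.

jog_arm([
  [0,0,-0.05,0,0.02],
  [0,0,-0.05,0,0.07],
])

```text
time_s: 7.68
tcp_pos: [620.2, 31.9, 171.4]
eef_rot: [-0.008, 0.714, -0.701, 0.011]
ft_force: [0.5, 0.5, 0.3]
grip_width: 17.5
```

```bash
python3 go.py 540 361.7 165 -55.5 8 0.07
```

```text
t 7.67 tcp [620.2  31.9 171.4] yaw -88.95 F [0.5 0.5 0.3] w 17.5 zax(mrad) [27.2 -4.7] tilt 1.58
[[-0.0414,0.0093,0.0003,-4.18,0.07],[-0.042,0.0062,0.0003,-4.18,0.07],[-0.0423,0.0032,0.0003,-4.18,0.07],[-0.0424,0.0001,0.0003,-4.18,0.07],[-0.0423,-0.003,0.0003,-4.18,0.07],[-0.042,-0.0061,0.0003,-4.18,0.07],[-0.0414,-0.0092,0.0003,-4.18,0.07],[-0.0407,-0.0122,0.0003,-4.18,0.07]]
```

jog_arm([
  [-0.0414,0.0093,0,-4.2,0.07],
  [-0.042,0.0062,0,-4.2,0.07],
  [-0.0423,0.0032,0,-4.2,0.07],
  [-0.0424,0,0,-4.2,0.07],
  [-0.0423,-0.003,0,-4.2,0.07],
  [-0.042,-0.006,0,-4.2,0.07],
  [-0.0414,-0.009,0,-4.2,0.07],
  [-0.0407,-0.012,0,-4.2,0.07],
  [0,0,0,0,0.07],
])

```text
time_s: 8.8
tcp_pos: [541.0, 370.0, 170.9]
eef_rot: [-0.009, 0.89, -0.456, 0.022]
ft_force: [-0.5, -1.0, 0.4]
grip_width: 70.1
```

```bash
python3 go.py 540 361.7 12 -55.5 4 0.07; python3 - <<'E'
from h import *
im=grab("top")
for n in ("top","scene"):
    for c in blobs(im if n=="top" else grab(n),*COL["green"],20): print(n,c.mean(0).round(1),rect(n,c,24))
orng=blobs(im,(3,130,60),(20,255,255),3)
for c in orng: print("orange",c.mean(0),onplane("top",c.mean(0),40))
E
```

```text
t 8.8 tcp [541.  370.  170.9] yaw -54.34 F [-0.5 -1.   0.4] w 70.1 zax(mrad) [46.7 -4.6] tilt 2.69
[[0.0003,0.0028,0.0397,0.29,0.07],[0.0003,0.0028,0.0397,0.29,0.07],[0.0003,0.0028,0.0397,0.29,0.07],[0.0004,0.0028,0.0397,0.29,0.07]]
top [132.2 197.8] [540.6 361.1  32.5  25.4  36.1]
scene [325.7 133.2] [532.8 359.1  25.7  19.5 128.4]
orange [377.44117647 225.94117647] [[ 478.55807886 -285.58666428   40.        ]]
orange [280.55555556 211.83333333] [[510.23001759 -32.316329    40.        ]]
```

jog_arm([
  [0,0.011,0.03,1,0.07],
  [0,0,0.045,0,0.07],
  [0,0,0.03,0,0.07],
  [0,0,0,0,0.07],
])

```text
time_s: 9.4
tcp_pos: [541.0, 354.9, 64.8]
eef_rot: [-0.009, 0.883, -0.469, 0.024]
ft_force: [-0.0, -0.2, 0.1]
grip_width: 69.9
```

```bash
python3 go.py 540 361.7 11 -55.5 2 0.07
```

```text
t 9.4 tcp [541.  354.9  64.8] yaw -55.98 F [-0.  -0.2  0.1] w 69.9 zax(mrad) [50.7 -6.4] tilt 2.93
[[-0.004,-0.0005,0.0268,-0.24,0.07],[-0.004,-0.0005,0.0268,-0.24,0.07]]
```

jog_arm([
  [-0.007,-0.001,0.024,-0.5,0.07],
  [0,0,0.022,0,0.07],
  [0,0,0.004,0,0.07],
])

```text
time_s: 9.78
tcp_pos: [545.0, 360.2, 19.0]
eef_rot: [-0.013, 0.884, -0.467, 0.026]
ft_force: [0.8, -0.3, -0.6]
grip_width: 69.8
```

```bash
python3 go.py 540 361.7 11 -55.5 1 0.07
```

```text
t 9.78 tcp [545.  360.2  19. ] yaw -55.72 F [ 0.8 -0.3 -0.6] w 69.8 zax(mrad) [58.6 -2.4] tilt 3.36
[[-0.0043,0.0037,0.0077,-0.22,0.07]]
```

jog_arm([
  [-0.0045,0.0045,0.0085,0,0.07],
  [0,0.001,0,0,0.03],
], newtons=20)

```text
time_s: 10.02
tcp_pos: [539.6, 361.0, 12.2]
eef_rot: [-0.014, 0.884, -0.467, 0.027]
ft_force: [0.2, 0.2, 0.0]
grip_width: 62.6
```

```bash
python3 go.py 540 361.7 11 -55.5 1 0.03
```

```text
t 10.03 tcp [539.6 361.   12.2] yaw -55.79 F [0.2 0.2 0. ] w 62.6 zax(mrad) [61.8 -0.4] tilt 3.54
[[-0.0004,-0.0007,0.0012,-0.29,0.03]]
```

jog_arm([
  [0,0.0005,0.001,0,0.03],
  [0,0.0005,0,0,0.03],
  [0,0,0,0,0.03],
  [0,0,0,0,0.03],
])

```text
time_s: 10.52
tcp_pos: [539.5, 361.0, 12.9]
eef_rot: [-0.016, 0.884, -0.467, 0.028]
ft_force: [-0.2, 0.4, -0.4]
grip_width: 36.1
```

```bash
python3 go.py 540 361.7 60 -55.5 1 0.03
```

```text
t 10.53 tcp [539.5 361.   12.9] yaw -55.78 F [-0.2  0.4 -0.4] w 36.1 zax(mrad) [64.4  1.2] tilt 3.69
[[0.0014,-0.0033,-0.047,-0.28,0.03]]
```

The cartridge is gripped (36.1 mm wide). Next I lift it clear of the spray bottle.

jog_arm([
  [0,-0.002,-0.04,0,0.03],
  [0,-0.003,-0.055,0,0.03],
  [0,-0.003,-0.04,0,0.03],
])

```text
time_s: 10.9
tcp_pos: [535.2, 363.8, 146.6]
eef_rot: [-0.011, 0.884, -0.467, 0.026]
ft_force: [0.6, 0.1, -0.9]
grip_width: 36.0
```

```bash
python3 go.py 548 -31.7 130 -88.6 9 0.03
```

```text
t 10.9 tcp [535.2 363.8 146.6] yaw -55.77 F [ 0.6  0.1 -0.9] w 36.0 zax(mrad) [55.2 -4.9] tilt 3.18
[[0.0371,0.0237,0.0021,3.65,0.03],[0.0385,0.0213,0.0021,3.65,0.03],[0.0398,0.0188,0.0021,3.65,0.03],[0.0409,0.0162,0.0021,3.65,0.03],[0.0418,0.0136,0.0021,3.65,0.03],[0.0426,0.0109,0.0021,3.65,0.03],[0.0432,0.0081,0.0021,3.65,0.03],[0.0436,0.0054,0.0021,3.65,0.03],[0.0439,0.0026,0.0021,3.65,0.03]]
```

jog_arm([
  [0.0371,0.0237,0,3.6,0.03],
  [0.0385,0.0213,0.002,3.6,0.03],
  [0.0398,0.0188,0.002,3.6,0.03],
  [0.0409,0.0162,0.002,3.6,0.03],
  [0.0418,0.0136,0.002,3.6,0.03],
  [0.0426,0.0109,0.002,3.6,0.03],
  [0.0432,0.0081,0.002,3.6,0.03],
  [0.0436,0.0054,0.002,3.6,0.03],
  [0.0415,0.0026,0.002,3.6,0.03],
  [0,0,0,0,0.03],
])

```text
time_s: 12.15
tcp_pos: [548.9, -39.1, 135.7]
eef_rot: [-0.023, 0.713, -0.701, 0.023]
ft_force: [-0.1, -0.0, -0.3]
grip_width: 36.0
```

```bash
python3 go.py 546 -31.7 70 -88.6 2 0.03
```

```text
t 12.15 tcp [548.9 -39.1 135.7] yaw -89.06 F [-0.1 -0.  -0.3] w 36.0 zax(mrad) [65.8  0.3] tilt 3.77
[[-0.0038,0.0036,0.0327,-0.23,0.03],[-0.0038,0.0035,0.0327,-0.23,0.03]]
```

jog_arm([
  [-0.0075,0.003,0.025,-0.5,0.03],
  [0,0.003,0.035,0,0.03],
  [0,0.001,0.01,0,0.03],
])

```text
time_s: 12.52
tcp_pos: [547.6, -30.4, 65.3]
eef_rot: [-0.025, 0.716, -0.697, 0.025]
ft_force: [-0.3, -0.1, -1.0]
grip_width: 35.8
```

```bash
python3 go.py 545.7 -31.7 45 -88.6 1 0.03; python3 - <<'E'
from h import *
im=grab("scene"); p=proj("scene",[545,-32,30])[0].astype(int); print(p)
x,y=p; cv2.imwrite("pics/scene3.png",cv2.resize(im[y-55:y+45,x-65:x+65,::-1],None,fx=6,fy=6,interpolation=cv2.INTER_CUBIC))
E
```

```text
t 12.53 tcp [547.6 -30.4  65.3] yaw -88.52 F [-0.3 -0.1 -1. ] w 35.8 zax(mrad) [69.6  1.1] tilt 3.99
[[0.0012,0.0034,0.0201,0.08,0.03]]
[246 212]
```

View pics/scene3.png

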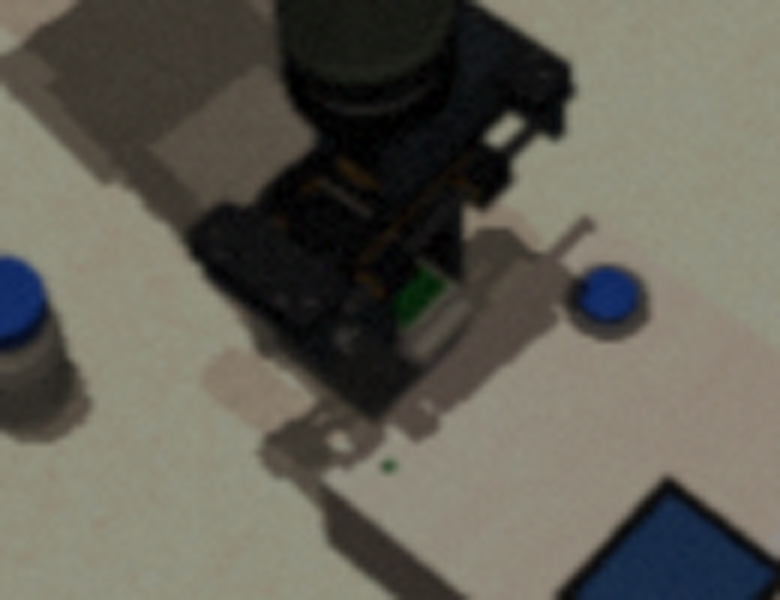

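The cartridge is held green side up between the fingers, above the tray (green at 418,293). I'll descend while watching the force.

jog_arm([
  [0.001,0.0045,0.014,0,0.03],
  [0,0.0012,0.009,0,0.03],
  [0,0.0012,0,0,0.03],
])

```text
time_s: 12.95
tcp_pos: [545.3, -30.5, 43.7]
eef_rot: [-0.027, 0.716, -0.697, 0.027]
ft_force: [0.5, -0.1, -0.4]
grip_width: 35.9
```

```bash
python3 go.py 545.7 -31.7 38 -88.6 1 0.03
```

```text
t 12.95 tcp [545.3 -30.5  43.7] yaw -88.42 F [ 0.5 -0.1 -0.4] w 35.9 zax(mrad) [75.3  1.1] tilt 4.32
[[0.0012,0.0001,0.0057,0.18,0.03]]
```

jog_arm([
  [0.0012,0.001,0.006,0,0.03],
  [0,0.0012,0.004,0,0.03],
])

```text
time_s: 13.2
tcp_pos: [546.6, -31.8, 35.2]
eef_rot: [-0.029, 0.716, -0.697, 0.029]
ft_force: [0.3, 0.3, -0.2]
grip_width: 36.0
```

```bash
python3 go.py 545.7 -31.7 30 -88.6 1 0.03
```

```text
t 13.2 tcp [546.6 -31.8  35.2] yaw -88.41 F [ 0.3  0.3 -0.2] w 36.0 zax(mrad) [81.7  0.7] tilt 4.69
[[-0.0001,0.0013,0.0051,0.19,0.03]]
```

jog_arm([
  [0,0.0015,0.007,0,0.03],
  [0,0.001,0.005,0,0.03],
])

```text
time_s: 13.45
tcp_pos: [545.2, -31.9, 23.3]
eef_rot: [-0.029, 0.716, -0.697, 0.029]
ft_force: [2.9, 2.2, 8.8]
grip_width: 36.0
```

```bash
python3 go.py 545.7 -31.7 23 -88.6 1 0.03
```

```text
t 13.45 tcp [545.2 -31.9  23.3] yaw -88.42 F [2.9 2.2 8.8] w 36.0 zax(mrad) [82.6  0.7] tilt 4.74
[[-0.0002,-0.0005,0.0003,0.18,0.03]]
```

It's near the floor with 8.8 N upward. I'll press slightly more, release, rise and look.

jog_arm([
  [0,0,0.001,0,0.03],
  [0,0.0005,0,0,0.055],
  [0,0,0,0,0.055],
])

```text
time_s: 13.82
tcp_pos: [544.5, -31.7, 22.0]
eef_rot: [-0.029, 0.716, -0.697, 0.029]
ft_force: [-0.2, 0.2, 0.4]
grip_width: 52.7
```

jog_arm([
  [0,0,-0.03,0,0.06],
  [0,-0.003,-0.06,0,0.06],
  [0,0.04,-0.05,0,0.0],
  [0,0.06,0,0,0.0],
  [0,0.05,0,0,0.0],
  [0,0,0,0,0.0],
])

```text
time_s: 14.58
tcp_pos: [383.0, -36.2, 150.9]
eef_rot: [-0.028, 0.716, -0.697, 0.028]
ft_force: [0.1, 0.2, 0.2]
grip_width: 22.9
```

```bash
python3 go.py; python3 - <<'E'
from h import *
P=np.array([545.5,-32,30])
t=grab("top"); s=grab("scene")
for n,im in (("top",t),("scene",s)):
    for c in blobs(im,*COL["green"],20): print(n,c.mean(0).round(1),rect(n,c,34))
    for c in blobs(im,(3,130,60),(20,255,255),3): print("orange",n,c.mean(0).round(1),onplane(n,c.mean(0),40).round(1))
o=[]
for n,im in (("top",t),("scene",s)):
    x,y=proj(n,P)[0].astype(int); o.append(cv2.resize(im[y-35:y+35,x-40:x+40,::-1],(400,350),interpolation=cv2.INTER_CUBIC))
cv2.imwrite("pics/seat.png",np.hstack(o))
E
```

```text
t 14.57 tcp [383.  -36.2 150.9] yaw -88.41 F [0.1 0.2 0.2] w 22.9 zax(mrad) [78.7  0.5] tilt 4.51
top [280.5 198.3] [547.3 -32.1  32.   23.8   0.8]
orange top [377.3 225.8] [[ 478.9 -285.3   40. ]]
orange top [280.4 212.1] [[509.5 -31.9  40. ]]
scene [246.5 211.1] [544.8 -30.3  33.1  27.    1.5]
orange scene [237.3 204.3] [[512.3 -34.5  40. ]]
orange scene [480.5   4.5] [[ 588.6 1253.8   40. ]]
```

View pics/seat.png

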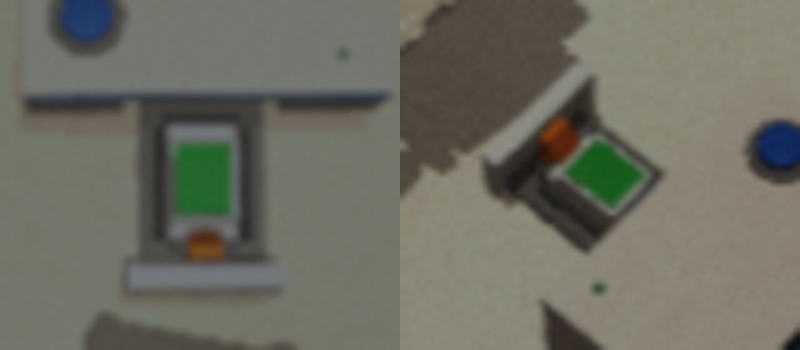

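The cartridge sits squarely in the pocket, green side up, with the catch overlapping its front flange (top view, 207,240). The triangulated height could be about 1 mm high, so I'll press again near the catch with closed fingers.

jog_arm([
  [0,-0.05,0,0,0],
  [-0.002,-0.055,0.015,0,0],
  [-0.002,-0.045,0.05,0,0],
  [0,0,0.02,0,0],
])

```text
time_s: 15.18
tcp_pos: [551.9, -28.6, 83.3]
eef_rot: [-0.032, 0.716, -0.696, 0.034]
ft_force: [-0.9, -0.7, 0.4]
grip_width: 0.2
```

```bash
python3 go.py 543 -31.8 42 -88.6 1 0.0
```

```text
t 15.18 tcp [551.9 -28.6  83.3] yaw -88.39 F [-0.9 -0.7  0.4] w 0.2 zax(mrad) [93.6 -0.9] tilt 5.37
[[0.0028,0.0128,0.0403,0.21,0.0]]
```

jog_arm([
  [0.003,0.012,0.024,0,0],
  [0,0.001,0.014,0,0],
])

```text
time_s: 15.42
tcp_pos: [546.4, -31.7, 40.6]
eef_rot: [-0.032, 0.717, -0.696, 0.034]
ft_force: [0.1, 0.2, 0.3]
grip_width: 0.6
```

```bash
python3 go.py 543 -31.8 35 -88.6 1 0.0
```

```text
t 15.43 tcp [546.4 -31.7  40.6] yaw -88.34 F [0.1 0.2 0.3] w 0.6 zax(mrad) [93.2 -0.7] tilt 5.35
[[-0.0001,0.0039,0.0053,0.26,0.0]]
```

jog_arm([
  [0,0.004,0.005,0,0],
  [0,0.0005,0.003,0,0],
  [0,0,0.002,0,0],
])

```text
time_s: 15.8
tcp_pos: [549.9, -31.7, 35.6]
eef_rot: [-0.037, 0.716, -0.696, 0.038]
ft_force: [-3.0, 0.4, 8.4]
grip_width: 0.6
```

```bash
python3 go.py 543 -31.8 35 -88.6 1 0.0
```

```text
t 15.8 tcp [549.9 -31.7  35.6] yaw -88.36 F [-3.   0.4  8.4] w 0.6 zax(mrad) [105.9  -0.8] tilt 6.08
[[-0.0001,0.0069,-0.0002,0.24,0.0]]
```

jog_arm([
  [0,0.001,0.0025,0,0],
])

```text
time_s: 15.92
tcp_pos: [550.9, -31.6, 35.5]
eef_rot: [-0.038, 0.716, -0.696, 0.04]
ft_force: [-4.3, 0.6, 12.4]
grip_width: 0.5
```

jog_arm([
  [0,0,-0.05,0,0],
  [0,0.05,-0.04,0,0],
  [0,0.06,0,0,0],
  [0,0.06,0,0,0],
  [0,0,0,0,0],
])

```text
time_s: 16.55
tcp_pos: [374.7, -36.6, 111.1]
eef_rot: [-0.042, 0.716, -0.695, 0.045]
ft_force: [-0.3, 0.4, -0.4]
grip_width: 0.2
```

```bash
python3 go.py; python3 - <<'E'
from h import *
for n in ("top","scene"):
    im=grab(n)
    for c in blobs(im,*COL["green"],20): print(n,c.mean(0).round(1),rect(n,c,34))
    for c in blobs(im,(3,130,60),(20,255,255),3): print("orange",n,c.mean(0).round(1),onplane(n,c.mean(0),40).round(1))
E
```

```text
t 16.55 tcp [374.7 -36.6 111.1] yaw -88.33 F [-0.3  0.4 -0.4] w 0.2 zax(mrad) [123.7  -2.5] tilt 7.11
top [280.3 199. ] [544.7 -32.1  32.   23.8   0.8]
orange top [377.6 225.9] [[ 478.6 -285.9   40. ]]
orange top [280.6 212.2] [[509.1 -32.3  40. ]]
scene [246.  210.6] [542.6 -30.4  33.1  27.    1.5]
orange scene [237.2 204.3] [[511.9 -34.6  40. ]]
orange scene [480.5   4.5] [[ 588.6 1253.8   40. ]]
```

```bash
python3 - <<'E'
from h import *
o=[]
for n in ("top","scene"):
    im=grab(n)
    x,y=proj(n,[535,-32,30])[0].astype(int); o.append(cv2.resize(im[y-25:y+25,x-25:x+25,::-1],(400,400),interpolation=cv2.INTER_CUBIC))
cv2.imwrite("pics/seat2.png",cv2.convertScaleAbs(np.hstack(o),alpha=1.6))
E
```

```text
(no output)
```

View pics/seat2.png

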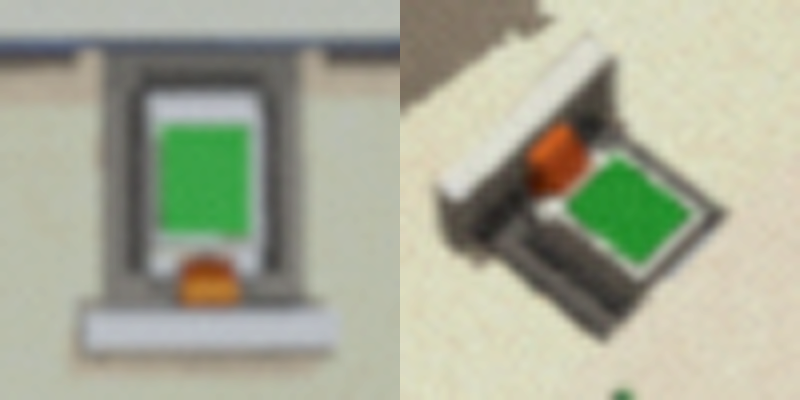

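The catch nose lies over the flange, which shows on both sides of it. Next I lower in front of the panel (face at x≈488) to push the tray home.

jog_arm([
  [0,0,0.04,0,0],
  [0,0,0.035,0,0],
  [-0.003,0,0.012,0,0],
  [0,0,0,0,0],
])

```text
time_s: 17.25
tcp_pos: [403.3, -35.1, 25.5]
eef_rot: [-0.047, 0.716, -0.694, 0.052]
ft_force: [-0.4, 0.4, 0.8]
grip_width: 0.5
```

```bash
python3 go.py 460 -33.5 24 -88.6 3 0
```

```text
t 17.25 tcp [403.3 -35.1  25.5] yaw -88.23 F [-0.4  0.4  0.8] w 0.5 zax(mrad) [139.6  -4.4] tilt 8.03
[[0.0,-0.0186,0.0031,0.12,0.0],[-0.0,-0.0186,0.0031,0.12,0.0],[-0.0,-0.0186,0.0031,0.12,0.0]]
```

jog_arm([
  [0,-0.025,0.004,0,0],
  [0,-0.025,0.004,0,0],
  [0,-0.02,0.003,0,0],
  [0,-0.02,0.003,0,0],
])

```text
time_s: 17.75
tcp_pos: [496.3, -32.5, 25.3]
eef_rot: [-0.045, 0.717, -0.694, 0.05]
ft_force: [-5.6, -2.6, 4.9]
grip_width: 0.4
```

```bash
python3 go.py 545 -31.5 24 -88.6 4 0
```

```text
t 17.75 tcp [496.3 -32.5  25.3] yaw -88.16 F [-5.6 -2.6  4.9] w 0.4 zax(mrad) [133.6  -4.5] tilt 7.68
[[0.0001,-0.012,0.0019,0.11,0.0],[0.0001,-0.012,0.0019,0.11,0.0],[0.0001,-0.012,0.0019,0.11,0.0],[0.0001,-0.012,0.0019,0.11,0.0]]
```

jog_arm([
  [0,-0.02,0.0025,0,0],
  [0,-0.02,0.0025,0,0],
  [0,-0.015,0.002,0,0],
])

```text
time_s: 18.12
tcp_pos: [540.6, -31.2, 24.3]
eef_rot: [-0.034, 0.719, -0.694, 0.038]
ft_force: [-30.3, -4.0, 22.5]
grip_width: 0.1
```

```bash
python3 go.py 562 -31 24 -88.6 2 0
```

```text
t 18.12 tcp [540.6 -31.2  24.3] yaw -88.01 F [-30.3  -4.   22.5] w 0.1 zax(mrad) [101.9  -4.8] tilt 5.85
[[0.0003,-0.0106,0.0012,0.3,0.0],[0.0002,-0.0106,0.0012,0.3,0.0]]
```

Force rose to 30 N early, at TCP x=540. I need a look before pushing on.

```bash
python3 - <<'E'
from h import *
im=grab("scene"); x,y=proj("scene",[550,-32,30])[0].astype(int); 
a=cv2.resize(im[y-50:y+50,x-50:x+50,::-1],(400,400),interpolation=cv2.INTER_CUBIC)
im=grab("top"); x,y=proj("top",[560,-32,30])[0].astype(int); 
b=cv2.resize(im[y-40:y+40,x-40:x+40,::-1],(400,400),interpolation=cv2.INTER_CUBIC)
cv2.imwrite("pics/push.png",cv2.convertScaleAbs(np.hstack([a,b]),alpha=1.6))
E
python3 go.py
```

```text
t 18.23 tcp [541.9 -31.   24.3] yaw -88.03 F [-15.1  -0.5   9. ] w 0.8 zax(mrad) [105.3  -4.5] tilt 6.05
```

View pics/push.png

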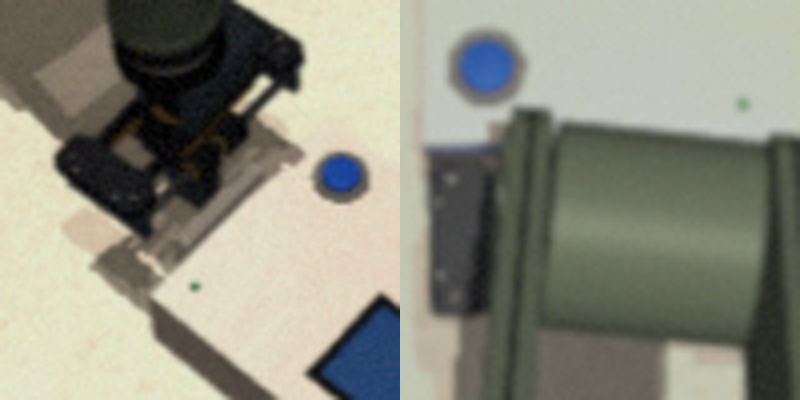

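The panel looks close to the face already, and the force settled to 15 N, which fits the latching zone. The 30 N was partly dynamic, so I'll continue gently.

jog_arm([
  [0,-0.006,0,0,0],
])

```text
time_s: 18.35
tcp_pos: [542.0, -31.0, 24.4]
eef_rot: [-0.03, 0.719, -0.694, 0.035]
ft_force: [-12.9, -2.1, 10.0]
grip_width: 0.5
```

jog_arm([
  [0,-0.006,0,0,0],
])

```text
time_s: 18.48
tcp_pos: [542.1, -31.0, 24.7]
eef_rot: [-0.026, 0.719, -0.694, 0.03]
ft_force: [-13.9, -2.9, 11.0]
grip_width: 0.4
```

jog_arm([
  [0,-0.014,0,0,0],
  [0,-0.014,0,0,0],
])

```text
time_s: 18.73
tcp_pos: [557.5, -30.5, 24.9]
eef_rot: [-0.015, 0.72, -0.694, 0.019]
ft_force: [-21.9, -3.8, 16.0]
grip_width: 0.3
```

```bash
python3 go.py; python3 - <<'E'
from h import *
im=grab("scene")
for c in blobs(im,*COL["blue"],10): print(c.mean(0).round(1),rect("scene",c,80))
# brightness profile along reader axis at y offset clear of the gripper
x0=np.arange(470,600,4.); 
for yo in (-28,-20,20,28,36):
    uv=proj("scene",np.c_[x0,-31+yo+0*x0,46+0*x0]); print(yo,[int(v) for v in cv2.remap(cv2.cvtColor(im,cv2.COLOR_RGB2GRAY),uv[:,:1].astype(np.float32),uv[:,1:].astype(np.float32),1)[:,0]])
cv2.imwrite("pics/push2.png",cv2.convertScaleAbs(cv2.resize(im[165:235,205:295,::-1],None,fx=7,fy=7,interpolation=cv2.INTER_CUBIC),alpha=1.6))
E
```

```text
t 18.73 tcp [557.5 -30.5  24.9] yaw -87.86 F [-21.9  -3.8  16. ] w 0.3 zax(mrad) [48.4 -4.8] tilt 2.79
[208.9 337.7] [ 735.1 -363.4   16.8   14.5   82. ]
[193.3 317.9] [ 672.5 -356.    15.2   10.9   89.6]
[293.1 254. ] [743.1 -59.4  66.3  60.   91.4]
[282.2 205.8] [625.5  31.1  26.   22.5 131.3]
[180.4 206.8] [ 416.1 -163.4   43.1   42.1   42.6]
-28 [49, 30, 21, 18, 17, 18, 17, 16, 17, 18, 17, 15, 16, 18, 17, 20, 19, 16, 17, 19, 16, 15, 26, 46, 58, 57, 58, 70, 75, 75, 73, 76, 75]
-20 [62, 57, 54, 48, 26, 18, 16, 23, 31, 35, 36, 36, 31, 28, 26, 24, 18, 17, 20, 35, 36, 24, 26, 46, 57, 58, 57, 69, 75, 76, 75, 73, 77]
20 [74, 61, 50, 23, 10, 3, 5, 4, 7, 5, 9, 5, 7, 3, 6, 5, 6, 7, 12, 14, 10, 9, 9, 5, 17, 46, 56, 67, 74, 73, 74, 74, 75]
28 [70, 60, 44, 22, 12, 10, 6, 12, 19, 24, 25, 23, 20, 15, 8, 7, 8, 10, 13, 16, 9, 4, 7, 11, 32, 50, 56, 67, 75, 75, 74, 74, 74]
36 [8, 4, 3, 2, 3, 3, 1, 0, 2, 4, 0, 4, 8, 13, 12, 14, 12, 9, 13, 14, 17, 20, 17, 18, 25, 48, 57, 69, 73, 76, 75, 74, 73]
```

View pics/push2.png

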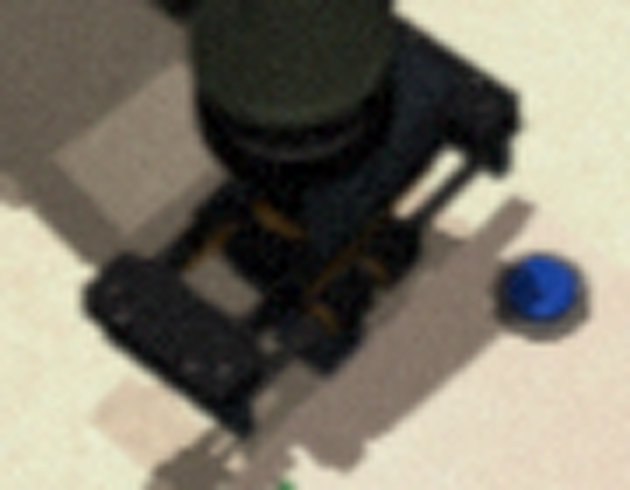

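The tray went through to TCP 557.5 (face ≈573.5, essentially shut). I'll push the last few millimetres.

jog_arm([
  [0,-0.01,0,0,0],
  [0,-0.01,0,0,0],
])

```text
time_s: 19.02
tcp_pos: [557.1, -30.4, 25.0]
eef_rot: [0.002, 0.721, -0.693, 0.002]
ft_force: [-22.8, -2.1, 19.3]
grip_width: 0.5
```

```bash
python3 go.py
```

```text
t 19.02 tcp [557.1 -30.4  25. ] yaw -87.76 F [-22.8  -2.1  19.3] w 0.5 zax(mrad) [-0.4 -5.3] tilt 0.3
```

It has stopped hard at 23 N, and the tool tilt has straightened to about 0. I'll back off and check that it stays shut.

jog_arm([
  [0,0.02,0,0,0],
  [0,0.05,0,0,0],
  [0,0.05,-0.03,0,0],
  [0,0.05,-0.05,0,0],
  [0,0.03,-0.05,0,0],
  [0,0,0,0,0],
  [0,0,0,0,0],
])

```text
time_s: 19.9
tcp_pos: [365.0, -38.3, 156.2]
eef_rot: [-0.001, 0.721, -0.693, 0.006]
ft_force: [-0.4, -0.0, 0.4]
grip_width: 0.6
```

```bash
python3 go.py; python3 - <<'E'
from h import *
im=grab("top"); g=cv2.cvtColor(im,cv2.COLOR_RGB2GRAY).astype(float)
e=[]
for c in range(270,292):
    d=-np.diff(g[184:193,c]);d[d<0]=0;i=d.argmax();s=slice(max(i-1,0),i+2);e.append((c,184.5+np.average(np.arange(len(d))[s],weights=d[s]+1e-9)))
print("panel",onplane("top",e,46).mean(0).round(1))
for n in ("top","scene"):
    m=im if n=="top" else grab(n)
    for c in blobs(m,*COL["blue"],20): print(n,c.mean(0).round(1),rect(n,c,95))
    for c in blobs(m,*COL["green"],20): print("green",n,c.mean(0))
cv2.imwrite("pics/fin.png",cv2.convertScaleAbs(cv2.resize(im[90:270,110:420,::-1],None,fx=2.5,fy=2.5,interpolation=cv2.INTER_CUBIC),alpha=1.5))
E
```

```text
t 19.9 tcp [365.  -38.3 156.2] yaw -87.72 F [-0.4 -0.   0.4] w 0.6 zax(mrad) [10.8 -7. ] tilt 0.74
panel [572.9 -31.   46. ]
top [335.7 247. ] [ 422.  -166.7   39.7   39.1   91.1]
top [257.  165.6] [621.6  33.1  23.   22.7   1.1]
top [402.7 156.2] [ 652.6 -334.7   21.    18.    91.2]
top [291.8 122.1] [735.1 -54.9  66.3  60.4  91.3]
scene [208.7 337.7] [ 738.1 -365.7   16.3   13.7   88.6]
scene [193.3 318. ] [ 677.  -357.9   15.    10.7   89.3]
scene [293.2 254.1] [747.  -64.9  65.3  58.7  90.1]
scene [282. 206.] [630.7  24.2  25.7  22.2 131.3]
scene [180.3 206.6] [ 424.  -167.8   42.6   41.5   42.6]
```

View pics/fin.png

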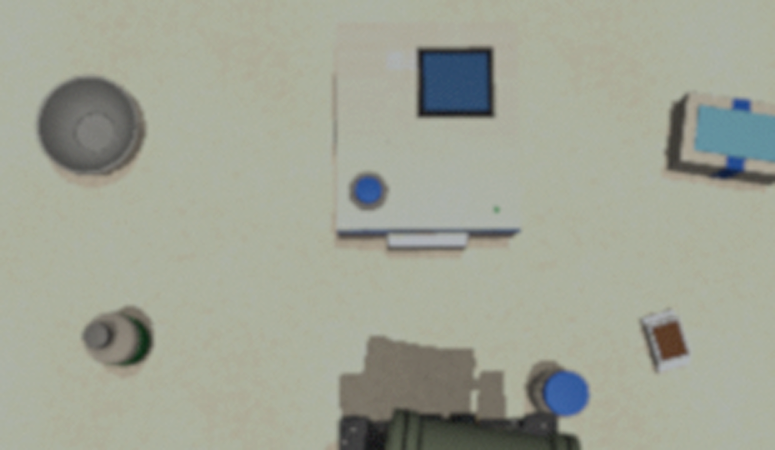

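The panel edge is back at x=572.9, exactly as it was at the start, and it stayed there after I backed off. The jar stands at (422, -167) and the other items look undisturbed. Handing in.

```bash
python3 -c "
from rig import ctrl
print(ctrl.hand_in())"
```

```text
the job is handed in; nothing more can be done
None
```

The job is handed in at about 20 s of the 72 s allowed; no verdict was reported. I moved the jar aside, popped the tray with the button and laid the fresh cartridge in green side up. I then pressed it under the catch, pushed the tray home and backed off clear of everything.

**What the last checks showed**
- **Tray:** the panel edge is at x = 572.9 mm, the same as at the start, and it stayed there after I let go.
- **Jar:** it stands at about (423, -167) mm, which is about 130 mm aside of the tray's centre line. Both cameras agree on its lid height, so it is upright.
- **Other items:** the bowl, spray bottle, spent cartridge and pouch box look undisturbed in the final picture.
- **Cartridge:** before closing, the fingertip height during the second press matched a fully seated cartridge. The catch was seen over its front flange.

**What disagreed or could not be checked**
- The tool's tilt drifted up to about 8° during the work, and straightened while pushing the tray home.
- The second press slid the cartridge about 2 mm towards the catch, which by my estimate is still within the 4 mm allowed.
- The catch read about 1 mm off its rest position in the top camera, which I put down to measurement noise.
- The push stalled once near 15 N and briefly peaked at 30 N before the tray went fully home.
- The cartridge cannot be seen with the tray shut, so its final seating inside is inferred from the checks before closing.

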